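Load a base plate into the drill jig

TASK

Load the drill jig with one base plate: slide the top plate of the stack sideways onto the jig's bed, keeping it flat (do not lift it) and without shifting the plates below, and bring it square against the fence with its hole over the tapered seat. Then take the tapered centring plug from the wooden block and lower it gently through the plate's hole until it sits fully home in the seat, and last swing the hinged leaf all the way down over the plate. Leave the other things on the bench where they are.

Things in the scene. Friction and masses are not known exactly. Their poses are not given: they have to be found in the camera images.
- seat (a point): Centre of the drill jig's tapered seat, level with its bed (45 mm above the bench). Jig x points to the fence, y to the leaf's hinge, z up. Bed: flat, x -70 to 70, y -58 to 58 mm, open at -x and -y; the stack is beyond -y. Seat: cone, radius 17 mm at the bed, 0.35 mm less per mm of depth, 30 deep. Fence: bar along y, face at x = 55.5 mm, 14 thick, 11 high above the bed, as long as the bed.
- jig: The steel drill jig, fixed to the bench; axes as at the seat, origin on the bench under the seat.
- leaf_hinge (a point): Middle of the leaf's hinge axis, which runs along the jig's x: at jig y = 66 mm, 15 mm above the bed.
- leaf (a joint): Angle of the aluminium leaf: 0 = closed, level over the bed on the fence (it stops there, its underside 11 mm above the bed), 1.57 = upright, more = leaning out to jig +y (2.0 at most). The hinge is stiff: the leaf stays where it is left; 2 to 6 N at the free edge moves it.
- leaf_tab (a point): Middle of the tab on the leaf's free edge, on its middle line, half-way through its thickness, 134 mm from the hinge. Leaf: 132 wide, 8 thick, to 128 mm from the hinge, then the tab, 40 wide, to 142 mm; window 68 x 68 mm, 32 to 100 mm from the hinge, goes over the plug's handle. Drill bushes 4 mm proud of the upper (open: outer) face, 44 mm either side of the middle line.
- blank_top_c (a point): Centre of the top plate of the stack (mid hole, mid thickness). Oiled steel, 110 (its x) by 100 (its y) by 10 mm, 0.74 kg, round hole 45 mm wide in the middle; all three plates are alike. Its underside is 2 mm above the jig's bed; 5 to 20 mm of gap lie between stack and bed. Against the fence its axes are along the jig's. The stack lies on a fixed timber packer.
- blank_mid_c (a point): Centre of the middle plate of the stack (the same size): it must stay where it is.
- blank_low_c (a point): Centre of the lowest plate of the stack (the same size), on the packer: it must stay where it is.
- plug_grip (a point): Middle of the handle of the steel centring plug. Handle: upright cylinder 28 mm wide, 31 tall, the point half-way up. Below: neck, then a land 41 wide (its top 22.5 mm below the point, 6 high), then the taper, 41 narrowing to 13 mm over 40 mm; nose 68.5 mm below the point. 0.36 kg. It stands nose down in a wooden block. Fully home in the seat, the point is 38 mm above the bed.
- plug: The same plug; the origin lies at the middle of its nose, z up along its axis.
- tool_block: Wooden tooling block 80 (x) by 130 (y) by 38 mm high, fixed, origin under its centre; the plug's hole is at y = -30 mm, two short punches 34 to 40 mm high above the block stand at y = +48 mm.
- hammer: Hammer lying on the bench; bystander.
- screwdriver: Screwdriver lying on the bench; bystander.
- square: Engineer's try square, 110 mm stock and 150 mm blade, lying on the bench; bystander.
- g_clamp: Small G-clamp lying on the bench, about 140 x 110 mm; bystander.
- tape: Tape measure, 68 x 36 x 60 mm; bystander.
- spray_can: Can, 66 mm diameter, 190 mm tall, upright; bystander.
- offcut: Offcut of flat bar, 150 x 30 x 6 mm; bystander.
Things that resemble listed ones, but are neither listed nor needed, are in the scene too. What is shaped like the jig but green or orange is not meant.

How it is judged:
By the outcome, as a careful person would: the job done as asked, in the order asked, and still so for the second after the job is handed in, with the robot touching nothing.
It also fails if it takes over 72 s, if anything falls off the work surface, if the arm or the gripper's body presses on something with over 40 N, if the wrist force passes 120 N, or if a joint passes its speed limit or range.

ROBOT

A 7-joint arm with a two-finger parallel gripper is mounted at the origin on the work surface. World frame = base frame: x ahead of the robot, y to its left, z up, the work surface at z = 0. Lengths are in m, angles in rad, forces in N, time in s.
With the tool pointing down it reaches from about 0.425 to 0.925 m from the base axis. Payload 6.8 kg.
Tool frame: the origin (TCP) lies on the mounting face of the last link; the fingertips stand 173 mm ahead of it and the grasp point (between the pads) lies 155 mm ahead of it (grip_point_offset is the distance from the TCP to the grasp point, in m); x points along the fingers, z is the direction in which the jaws open and shut, and the axes are right-handed (so a half turn about x gives the same grasp; the last joint's range is limited). The gripper opens to 85 mm and grips with 20 to 120 N. Pads are 22 mm wide; open, the fingers measure 114 mm over their backs; the gripper's body (76 mm by 85 mm) begins 54 mm behind the grasp point. The pads swing forward as they close: fully open they stand 13 mm farther back than shut.
Start: joints at [-1.218, 0.477, 0.022, 1.555, -0.011, 1.109, -0.083], TCP at [0.3, 0.605, 0.405] pointing down, gripper open.
Joint ranges: [-2.96, 2.96], [-0.34, 2.1], [-1.41, 1.46], [0.24, 2.44], [-1.37, 4.51], [0.17, 1.92], [-2.96, 2.96]. Speed limits (rad/s): [2.39, 2.39, 3.14, 3.14, 3.14, 3.14, 3.14].

INTERFACE

Orientations are given as a rotation vector (axis times angle).
In Python, from bench import * gives the robot as it stands. The module is installed in compiled form; this text tells all that it offers.
- The arm moves only by the tool servo_tool, never from a script. Its argument "motion" is a list of rows, each a list of 5 numbers: the shift along the tool's x, y, z in m, then the turn about the tool's x in degrees, then the gripper command: -1 is fully open, 1 is shut, values between are in proportion. In form: [[dx, dy, dz, turn, fingers], ...]. A call has 1 to 8 rows; each row is the pose to reach, as a shift and turn from the pose measured when the call began, along the tool's axes at that moment; what a row does not reach only later rows make up. A row lasts 1/10 s, in which the tool goes at most 50 mm and 8.59 degrees, less where a joint would pass 70% of its speed; a pose out of reach is approached as far as the arm can. A call with a gripper value outside its range is refused whole. The fingers move at their own pace and stop on an object; "force" is the grip in N (left out, the last holds). Time passes only in rows, so rows that repeat a pose let the fingers close. It gives the time, the measured TCP pose, the force and the opening at its end, in the units of the state.
- get_obs(): the state, without advancing time (a new reading comes with each control period).
- grab_frame(name): name is "side" or "top" or "wrist"; returns the picture (420x560x3 uint8, red, green, blue); there is no depth.
- camera_params(name): a dict with "mtx" (3x3 intrinsics, pixels), "world_to_cam" (4x4, takes a point from world to camera coordinates); the wrist camera has in their place "T_tool_cam" (4x4, takes a point from camera to tool coordinates, whose origin is the TCP and whose axes are the tool frame's). Camera axes: x right, y down, z forward; pixel columns grow to the right and rows downward; lengths in m; the calibration is good to about 2 mm. A picture is of the moment at which its call begins: read the wrist's pose just before it. camera_params takes no time and is no camera call.
- hand_in(): hands the job in, once; it reports no verdict.
The state is a dict: "clock": time; "joints": joint angles; "qvel": joint speeds; "tau": joint torques, N m; "tcp_pos": TCP position; "orientation": TCP orientation; "contact_force": force on the tool from outside, world axes, zero at the start; "moment": the same for the moment, N m; "grip_width": finger opening in m.
Only numpy, scipy, OpenCV 4.12 (cv2) and the standard library are available. Lean on these libraries where they do the work, as an engineer would, in place of code of your own. Each camera call takes 0.05 s, during which the arm holds its last target. There are 200 camera calls.

## Working session

There is one attempt and no reset: what is moved stays moved. The work goes in short steps, Python scripts to look and compute and a tool call to move; the robot and the scene stay as the last step left them, time stands still between calls to the robot, and variables do not carry over. Pictures are saved under pics/ and viewed, about 8 in all and at most 12, crops included, and the job is handed in when it is done.

Besides the shell and the picture viewer there is one more tool, called after "Call:" by a JSON object that holds its "method" and its "body", one argument or row to a line. servo_tool: Moves the arm, as the interface text tells. Its arguments: {"type":"object","properties":{"motion":{"type":"array","items":{"type":"array","items":{"type":"number"}}},"force":{"type":"number"}},"required":["motion"]}

```bash
mkdir -p pics; python3 - <<'E'
from bench import *
import cv2,numpy as np
o=get_obs();print(o)
for n in ("top","side"):
    im=grab_frame(n);cv2.imwrite(f"pics/{n}0.png",im[:,:,::-1]);p=camera_params(n);print(n,p)
cv2.imwrite("pics/wrist0.png",grab_frame("wrist")[:,:,::-1]);print(camera_params("wrist"))
E
```

```text
{'clock': 0.0, 'joints': array([-1.21809117,  0.47783149,  0.02232845,  1.5564315 , -0.01151047,
        1.10929204, -0.0831501 ]), 'qvel': array([-0.00141498,  0.00046348,  0.00125112, -0.0004157 ,  0.00029967,
       -0.00033159,  0.00047135]), 'tau': array([ 1.06604439e-03, -5.96443355e+01,  1.60802018e+00, -2.81212538e+01,
        1.23307348e-02,  9.13412921e-03,  2.48006552e-05]), 'tcp_pos': array([0.3000186 , 0.60436466, 0.40371257]), 'orientation': array([-0.86448175,  1.39417061,  0.86272999]), 'contact_force': array([ 0.07112541,  0.89446457, -0.06447695]), 'moment': array([-0.00360362,  0.00070872, -0.00964995]), 'grip_width': 0.0852994200530322}
top {'mtx': array([[410.9714473 ,   0.        , 284.10577561],
       [  0.        , 410.9714473 , 212.98845915],
       [  0.        ,   0.        ,   1.        ]]), 'world_to_cam': array([[-0.01855512, -0.99969163,  0.01650326, -0.00650265],
       [-0.99390468,  0.01664865, -0.10897845,  0.46860653],
       [ 0.10867008, -0.01842477, -0.99390711,  1.17331944],
       [ 0.        ,  0.        ,  0.        ,  1.        ]])}
side {
[... 242 characters left out ...]
    [-0.45837465, -0.55145292, -0.69698806,  0.26729576],
       [ 0.45761616,  0.52584027, -0.71699335,  1.00330872],
       [ 0.        ,  0.        ,  0.        ,  1.        ]])}
{'mtx': array([[316.75752945,   0.        , 275.37559124],
       [  0.        , 316.75752945, 214.63218874],
       [  0.        ,   0.        ,   1.        ]]), 'T_tool_cam': array([[-1.82577117e-04, -2.98942965e-01,  9.54270963e-01,
         3.13486492e-02],
       [-7.38750902e-04, -9.54270678e-01, -2.98943017e-01,
         7.59639810e-02],
       [ 9.99999710e-01, -7.59548688e-04, -4.66163954e-05,
        -2.97318237e-04],
       [ 0.00000000e+00,  0.00000000e+00,  0.00000000e+00,
         1.00000000e+00]])}
```

View pics/top0.png

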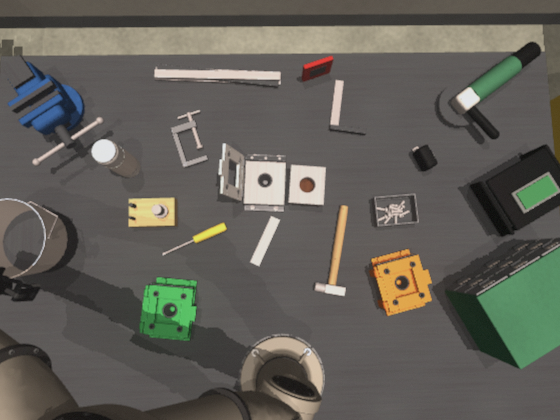

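View pics/side0.png

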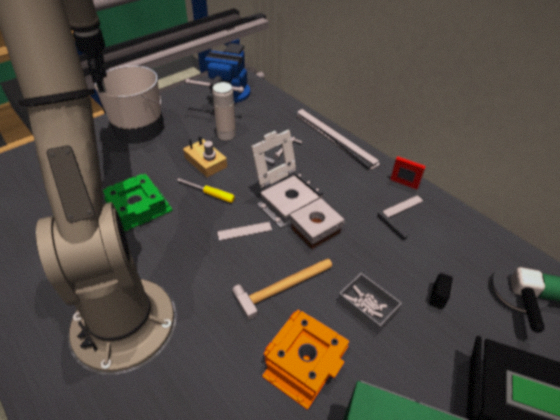

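The top view shows the grey jig at about (265,181), its leaf upright to the left at (231,173). The stack is at (307,185), the tool block at (152,212) with the plug at (160,211). The side view agrees.

```bash
cat > h.py <<'E'
from bench import *
import cv2,numpy as np
from scipy.spatial.transform import Rotation as R
def Rt():
    o=get_obs();return R.from_rotvec(o['orientation']).as_matrix(),np.array(o['tcp_pos']),o
def cam(n,pose=None):
    p=camera_params(n)
    if n!='wrist': return p['mtx'],p['world_to_cam']
    Rm,t=pose; T=np.eye(4);T[:3,:3]=Rm;T[:3,3]=t
    return p['mtx'],np.linalg.inv(T@p['T_tool_cam'])
def ray(K,W,uv,z):
    d=np.linalg.inv(K)@[uv[0],uv[1],1];Rc=W[:3,:3].T;c=-Rc@W[:3,3];d=Rc@d
    return c+d*(z-c[2])/d[2]
def proj(K,W,P):
    q=W[:3,:3]@np.asarray(P,float)+W[:3,3];q=K@q;return q[:2]/q[2]
E
python3 - <<'E'
from h import *
a=cv2.imread('pics/top0.png')[135:235,120:340]
b=cv2.imread('pics/side0.png')[120:250,175:355]
a=cv2.resize(a,(792,360),interpolation=cv2.INTER_CUBIC)
b=cv2.resize(b,(328,237),interpolation=cv2.INTER_CUBIC)
c=np.zeros((600,792,3),np.uint8);c[:360]=a;c[363:,:328]=b
w=cv2.imread('pics/wrist0.png');c[363:,340:656]=cv2.resize(w,(316,237))
cv2.imwrite('pics/c1.png',c)
K,W=cam('top')
for n,uv,z in [('seat',(265,181),.045),('stack',(307,185),.057),('plug',(160,210),.1)]:print(n,ray(K,W,uv,z))
E
```

```text
seat [0.5602976  0.03912032 0.045     ]
stack [ 0.54454131 -0.08127779  0.057     ]
plug [0.47414188 0.32451065 0.1       ]
```

View pics/c1.png

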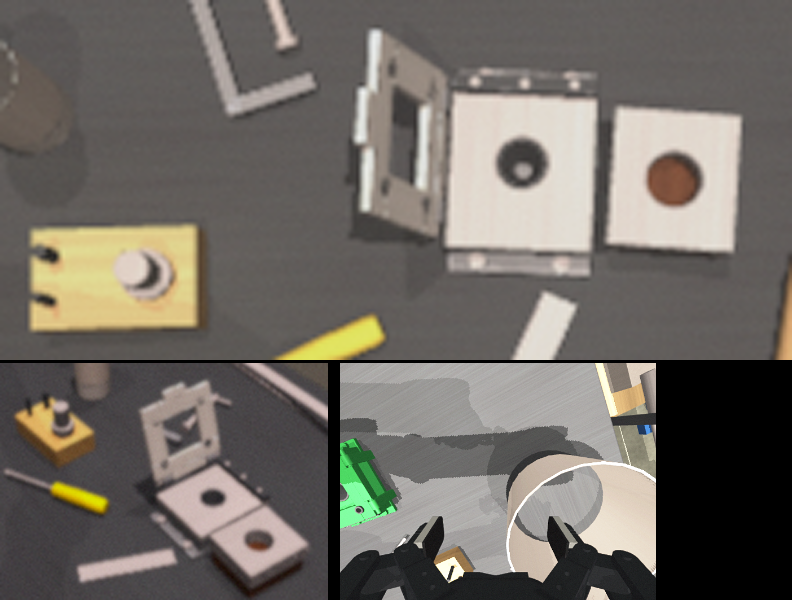

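The crop shows the plate stack at about (674,178) with an oval hole, and the jig bed with its seat at (522,162). The fence is on the far side (top) and the leaf leans out to the left. Next I'll get the tool axes and plan the move above the jig and stack.

```bash
python3 - <<'E'
from h import *
Rm,t,o=Rt();print(Rm.round(4),t)
print('to above:',Rm.T@(np.array([.55,-.02,.36])-t))
E
```

```text
[[-5.000e-04 -8.957e-01  4.447e-01]
 [-1.300e-03  4.447e-01  8.957e-01]
 [-1.000e+00 -1.000e-04 -1.400e-03]] [0.30006405 0.60441392 0.4039645 ]
to above: [ 0.04464657 -0.50151996 -0.4480826 ]
```

Call:
{"method": "servo_tool", "body": {
  "motion": [
    [0,-0.5,-0.448,-26,-1],
    [0,-0.5,-0.448,-26,-1],
    [0,-0.5,-0.448,-26,-1],
    [0,-0.5,-0.448,-26,-1],
    [0,-0.5,-0.448,-26,-1],
    [0,-0.5,-0.448,-26,-1],
    [0,-0.5,-0.448,-26,-1],
    [0,-0.5,-0.448,-26,-1]
  ]
}}

```text
clock: 0.95
tcp_pos: [0.4485, 0.2309, 0.4047]
orientation: [-1.205, 1.214, 1.204]
contact_force: [0.4, 0.3, -0.8]
grip_width: 0.0855
```

Call:
{"method": "servo_tool", "body": {
  "motion": [
    [0,-0.1,-0.25,0,-1],
    [0,-0.1,-0.25,0,-1],
    [0,-0.1,-0.25,0,-1],
    [0,-0.1,-0.25,0,-1],
    [0,-0.1,-0.25,0,-1],
    [0,-0.1,-0.25,0,-1],
    [0,-0.1,-0.25,0,-1],
    [0,-0.1,-0.25,0,-1]
  ]
}}

```text
clock: 1.75
tcp_pos: [0.5466, -0.0196, 0.4046]
orientation: [-1.204, 1.214, 1.204]
contact_force: [-0.0, 0.1, -0.5]
grip_width: 0.0852
```

```bash
python3 - <<'E'
from h import *
Rm,t,o=Rt();im=grab_frame('wrist');print(Rm.round(4),t,o['qvel'].round(3))
np.savez('w1.npz',R=Rm,t=t,im=im)
cv2.imwrite('pics/w1.png',cv2.resize(im[:,:,::-1],(800,600),interpolation=cv2.INTER_CUBIC))
E
```

```text
[[-1.3e-03 -1.0e+00  7.6e-03]
 [-8.0e-04  7.6e-03  1.0e+00]
 [-1.0e+00  1.3e-03 -8.0e-04]] [ 0.54657638 -0.01957927  0.40460048] [-0.026 -0.007 -0.027  0.008 -0.002  0.001 -0.002]
```

View pics/w1.png

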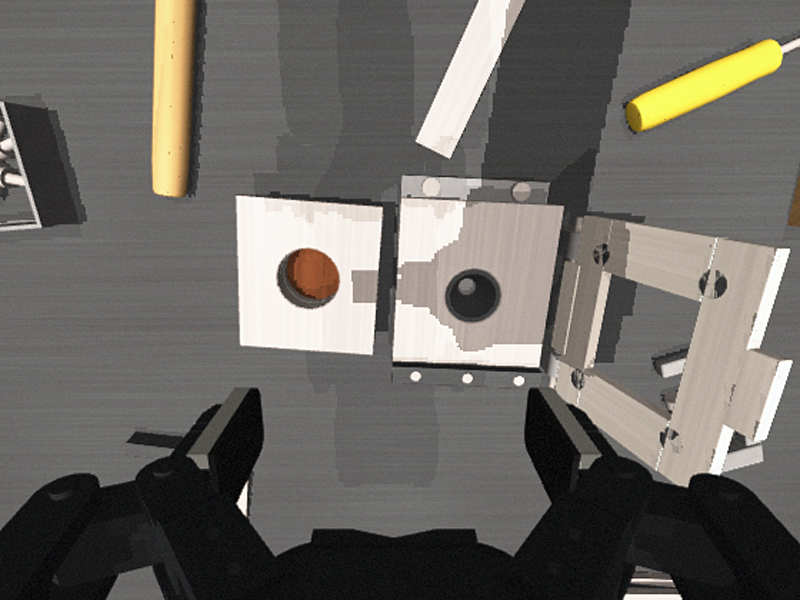

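The wrist view shows the top plate with corners near (236,196), (384,206), (374,355) and (239,345), and its hole at (308,277). The jig's seat is at (473,294), the fence along the bottom edge at y≈368, and the leaf leans out to the right with its tab at about (770,395).

```bash
python3 - <<'E'
from h import *
d=np.load('w1.npz');K,W=cam('wrist',(d['R'],d['t']))
s=.7
f=lambda uv,z:ray(K,W,np.array(uv)*s,z)
cs=[f(c,.062) for c in [(236,196),(384,206),(374,355),(239,345)]]
print('plate c',np.mean(cs,0),'edges',[np.linalg.norm(cs[i]-cs[i-1]).round(4) for i in range(4)])
for i in range(4):
    e=cs[i]-cs[i-1];print(np.degrees(np.arctan2(e[1],e[0])).round(2))
print('hole top',f((308.5,277),.062))
print('seat',f((473,294.5),.045))
A=f((401,199),.045);B=f((564,207),.045);C=f((541,371),.056);D=f((393,363),.056)
print('bed -x edge',A,B,np.degrees(np.arctan2(*(A-B)[:2])));print('fence top face edge',C,D,np.degrees(np.arctan2(*(D-C)[:2])))
# seat & hole via gray contour
g=cv2.cvtColor(d['im'],cv2.COLOR_RGB2GRAY)
roi=g[180:235,300:365];m=(roi<90).astype(np.uint8)
for c in cv2.findContours(m,cv2.RETR_LIST,cv2.CHAIN_APPROX_NONE)[0]:
    if len(c)>60:
        (x,y),ax,an=cv2.fitEllipse(c);uv=(x+300,y+180);print(uv,ax,ray(K,W,uv,.045))
# leaf tab: intersect with plane approx for leaf angle
E
```

```text
plate c [ 0.54676268 -0.08044831  0.062     ] edges [np.float64(0.1078), np.float64(0.0993), np.float64(0.1091), np.float64(0.1002)]
174.78
85.74
-4.75
-95.06
hole top [ 0.54511993 -0.08026907  0.062     ]
seat [0.56375392 0.0395451  0.045     ]
bed -x edge [ 0.49310598 -0.01449045  0.045     ] [0.49961509 0.10140291 0.045     ] -176.7853818128901
fence top face edge [0.62216635 0.09252081 0.056     ] [ 0.61454065 -0.02117955  0.056     ] -176.16300995757848
(330.5152225494385, 206.47303009033203) (35.40864181518555, 37.90688705444336) [0.56411037 0.03893121 0.045     ]
```

Call:
{"method": "servo_tool", "body": {
  "motion": [
    [0.0,0.002,-0.05,4.3,-0.18],
    [0.03,0.002,-0.098,4.3,-0.18],
    [0.08,0.002,-0.098,4.3,-0.18],
    [0.12,0.002,-0.098,4.3,-0.18],
    [0.14,0.002,-0.098,4.3,-0.18],
    [0.14,0.002,-0.098,4.3,-0.18],
    [0.14,0.002,-0.098,4.3,-0.18],
    [0.14,0.002,-0.098,4.3,-0.18]
  ]
}}

```text
clock: 2.6
tcp_pos: [0.5446, -0.1159, 0.2664]
orientation: [-1.152, 1.245, 1.149]
contact_force: [-0.1, 0.0, -0.4]
grip_width: 0.0502
```

```bash
python3 - <<'E'
from h import *
Rm,t,o=Rt();im=grab_frame('wrist');print(Rm.round(4),t,o['grip_width'],o['contact_force'])
np.savez('w2.npz',R=Rm,t=t,im=im)
K,W=cam('wrist',(Rm,t))
print('target',Rm.T@(np.array([.544,-.1174,.223])-t))
v=im[:,:,::-1].copy()
for P in [(.544,-.1174,.057),(.547,-.0813,.057),(.564,.039,.045)]: cv2.circle(v,tuple(int(a) for a in proj(K,W,P)),3,(0,255,0),1)
cv2.imwrite('pics/w2.png',v)
E
```

```text
[[ 1.600e-03 -9.968e-01  7.930e-02]
 [-4.000e-04  7.930e-02  9.969e-01]
 [-1.000e+00 -1.700e-03 -2.000e-04]] [ 0.54461575 -0.11593913  0.26635081] 0.05024711697658514 [-0.14277137  0.04611875 -0.40006661]
target [ 0.04335025  0.00057006 -0.00149551]
```

View pics/w2.png

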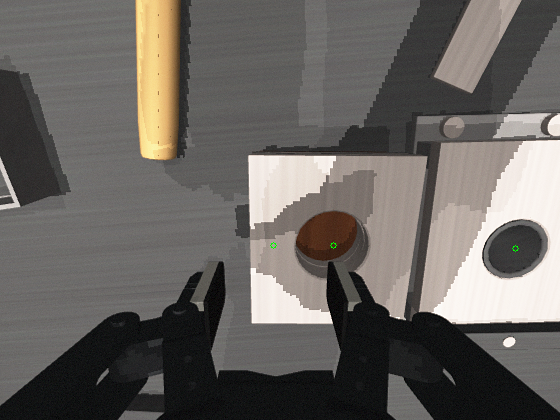

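The wrist view shows the hole at (333,244), where it was predicted, and the plate edges square to the jaws. I'll descend and grip the -y web of the plate.

Call:
{"method": "servo_tool", "body": {
  "motion": [
    [0.025,0,-0.0015,0,-0.18],
    [0.043,0,-0.0015,0,-0.18],
    [0.043,0,-0.0015,0,-0.18],
    [0.043,0,-0.0015,0,-0.18],
    [0.043,0,-0.0015,0,-0.18]
  ]
}}

```text
clock: 3.15
tcp_pos: [0.5452, -0.1178, 0.2249]
orientation: [-1.153, 1.243, 1.147]
contact_force: [-0.2, 0.8, -0.2]
grip_width: 0.0502
```

Call:
{"method": "servo_tool", "body": {
  "motion": [
    [0,0,0,0,0.1],
    [0,0,0,0,0.3],
    [0,0,0,0,0.6],
    [0,0,0,0,0.6],
    [0,0,0,0,0.6],
    [0,0,0,0,0.6]
  ],
  "force": 50
}}

```text
clock: 3.75
tcp_pos: [0.5457, -0.1181, 0.2262]
orientation: [-1.154, 1.242, 1.145]
contact_force: [-1.5, -0.0, 7.5]
grip_width: 0.0261
```

Call:
{"method": "servo_tool", "body": {
  "motion": [
    [0,0,0,0,0.6],
    [0,0,0,0,0.6]
  ]
}}

```text
clock: 3.95
tcp_pos: [0.5456, -0.1182, 0.2263]
orientation: [-1.154, 1.242, 1.145]
contact_force: [-1.3, -0.1, 1.9]
grip_width: 0.0259
```

Call:
{"method": "servo_tool", "body": {
  "motion": [
    [-0.0003,0.0001,0.006,0,0.6],
    [-0.0003,0.0004,0.02,0,0.6],
    [-0.0003,0.0006,0.035,0,0.6],
    [-0.0003,0.0009,0.05,-0.5,0.6],
    [-0.0003,0.0012,0.065,-1,0.6],
    [-0.0003,0.0014,0.08,-1.2,0.6],
    [-0.0003,0.0016,0.09,-1.2,0.6],
    [-0.0003,0.0016,0.09,-1.2,0.6]
  ]
}}

```text
clock: 4.75
tcp_pos: [0.5512, -0.0256, 0.2263]
orientation: [-1.171, 1.23, 1.165]
contact_force: [0.1, -0.3, -4.7]
grip_width: 0.0259
```

```bash
python3 - <<'E'
from h import *
Rm,t,o=Rt();im=grab_frame('wrist');print(Rm.round(4),t,o['grip_width'],o['contact_force'],o['moment'])
np.savez('w3.npz',R=Rm,t=t,im=im)
tp=grab_frame('top')
v=np.vstack([cv2.resize(im[:,:,::-1],(480,360)),cv2.resize(tp[135:215,200:360,::-1],(480,240),interpolation=cv2.INTER_CUBIC)])
cv2.imwrite('pics/w3.png',v)
E
```

```text
[[ 5.500e-03 -9.985e-01  5.530e-02]
 [ 3.000e-04  5.530e-02  9.985e-01]
 [-1.000e+00 -5.500e-03  6.000e-04]] [ 0.5511934  -0.02562789  0.2262861 ] 0.025917348356973395 [ 0.12077206 -0.33243931 -4.68643236] [-0.14116477 -0.01771695 -0.0086373 ]
```

View pics/w3.png

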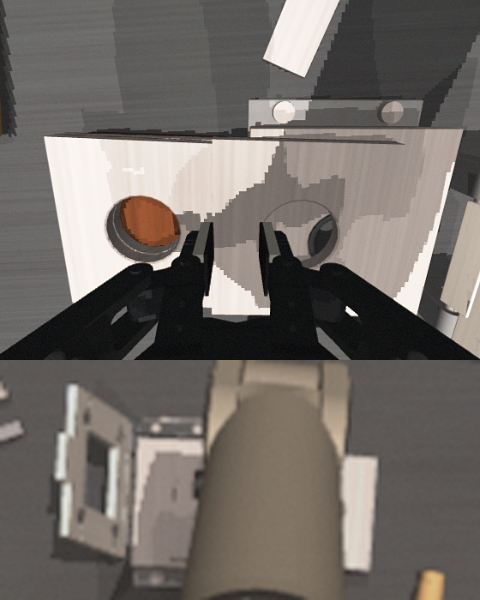

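The view shows the plate most of the way onto the bed, with its hole rim around (301,232) in the upper panel and part of the dark seat visible through it. The stack below has not moved.

```bash
python3 - <<'E'
from h import *
d=np.load('w3.npz');K,W=cam('wrist',(d['R'],d['t']));s=560/480
c=ray(K,W,(301*s,232.5*s),.057);print('hole',c)
l,r=ray(K,W,(264*s,232*s),.057),ray(K,W,(339*s,232*s),.057);print(l,r)
y=np.radians(-3.5);J=np.array([[np.cos(y),-np.sin(y)],[np.sin(y),np.cos(y)]])
S=np.array([.564,.039])
for z in (c[:2],d['t'][:2]+[.0014+.003-.0014,.0365]):print('jig',J.T@(z-S))
print('mid plate hole',ray(K,W,(143*s,229*s),.047), 'pred seat px/480',proj(K,W,(*S,.045))/s)
# enlarge
v=cv2.resize(d['im'][190:340,270:470,::-1],(800,600),interpolation=cv2.INTER_CUBIC)
for rr,zz,cc in((.0225,.057,c[:2]),(.017,.045,S)):
    for a in np.linspace(0,6.28,60):
        p=(proj(K,W,(cc[0]+rr*np.cos(a),cc[1]+rr*np.sin(a),zz))-[270,190])*4;cv2.circle(v,tuple(int(q) for q in p),2,(0,255,0) if zz>.05 else (0,0,255),-1)
cv2.imwrite('pics/w3c.png',v)
E
```

```text
hole [0.54995266 0.01074351 0.057     ]
[ 0.54845833 -0.01008734  0.057     ] [0.55085002 0.03213297 0.057     ]
jig [-0.01229612 -0.02906136]
jig [-0.00807115 -0.0286741 ]
mid plate hole [ 0.54764546 -0.08192006  0.047     ] pred seat px/480 [341.86019687 241.31458493]
```

View pics/w3c.png

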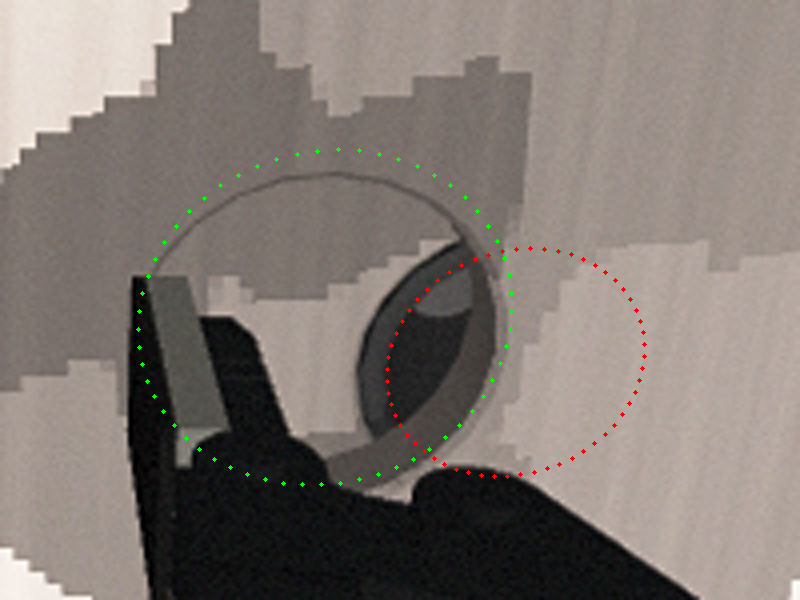

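The crop shows the true hole rim offset from my first overlay (green), and the seat's left arc at about x=358 where I predicted 387 (red). I'll fit both arcs properly.

```bash
python3 - <<'E'
from h import *
from scipy.optimize import least_squares
d=np.load('w3.npz');K,W=cam('wrist',(d['R'],d['t']))
H=[(335,174),(270,186),(205,222),(170,250),(400,187),(450,215),(480,260),(497,325),(490,380),(470,425)]
Sx=[(420,270),(390,302),(370,332),(358,375),(365,420),(378,438)]
def fit(P,r,z):
    X=np.array([ray(K,W,np.array(p)/4+[270,190],z)[:2] for p in P])
    s=least_squares(lambda c:np.hypot(*(X-c).T)-r,X.mean(0)+[.002,.01]);return s.x,(s.fun*1e3).round(1)
h,s=fit(H,.0225,.057),fit(Sx,.017,.045);print(h,s)
print(fit(H,.0225,.054))
y=np.radians(-3.5);J=np.array([[np.cos(y),-np.sin(y)],[np.sin(y),np.cos(y)]])
print('jig delta',J.T@(s[0]-h[0]))
E
```

```text
(array([0.55316053, 0.00961524]), array([ 0.3, -0.2, -0.6, -0.1,  0.3,  0.4, -0.3, -0.5, -0.3,  0.1])) (array([0.56409982, 0.03505216]), array([ 0.5, -0.3, -0.3, -0.1,  0.3,  0.1]))
(array([0.55434074, 0.01065757]), array([ 0.3, -0.1, -0.3,  0.3,  0.2,  0.3, -0.4, -0.4, -0. ,  0.6]))
jig delta [0.009366  0.0260573]
```

Call:
{"method": "servo_tool", "body": {
  "motion": [
    [0,-0.002,0.008,0,0.6],
    [0,-0.005,0.018,0,0.6],
    [0,-0.007,0.0263,0,0.6],
    [0,-0.007,0.0263,0,0.6],
    [0.001,-0.007,0.0263,0,0.6],
    [0.002,-0.007,0.0263,0,0.6],
    [0.003,-0.007,0.0263,0,0.6],
    [0.003,-0.007,0.0263,0,0.6]
  ]
}}

```text
clock: 5.65
tcp_pos: [0.56, -0.0027, 0.2243]
orientation: [-1.17, 1.232, 1.16]
contact_force: [-2.2, 0.2, 3.7]
grip_width: 0.0264
```

Call:
{"method": "servo_tool", "body": {
  "motion": [
    [0,-0.001,0.0015,0,0.6],
    [0,-0.002,0.0027,0,0.6],
    [0,-0.003,0.0027,0,0.6],
    [0,-0.004,0.0027,0,0.6],
    [0,-0.004,0.0027,0,0.6]
  ]
}}

```text
clock: 6.15
tcp_pos: [0.563, -0.0005, 0.2242]
orientation: [-1.169, 1.235, 1.163]
contact_force: [-6.7, -1.2, 6.6]
grip_width: 0.0262
```

```bash
python3 - <<'E'
from h import *
Rm,t,o=Rt();im=grab_frame('wrist');print(Rm.round(4),t,o['grip_width'],o['contact_force'],o['moment'])
np.savez('w4.npz',R=Rm,t=t,im=im)
K,W=cam('wrist',(Rm,t));print(proj(K,W,(.5645,.039,.045)))
cv2.imwrite('pics/w4.png',cv2.resize(im[120:390,180:540,::-1],(800,600),interpolation=cv2.INTER_CUBIC))
E
```

```text
[[ 0.0032 -0.9983  0.0582]
 [-0.0012  0.0582  0.9983]
 [-1.     -0.0033 -0.0011]] [ 5.62985467e-01 -5.06542529e-04  2.24233800e-01] 0.02619460054041074 [-6.74424405 -1.15229942  6.5849021 ] [-0.21838537  1.62710144  0.4250058 ]
[353.3168756  267.13297218]
```

View pics/w4.png

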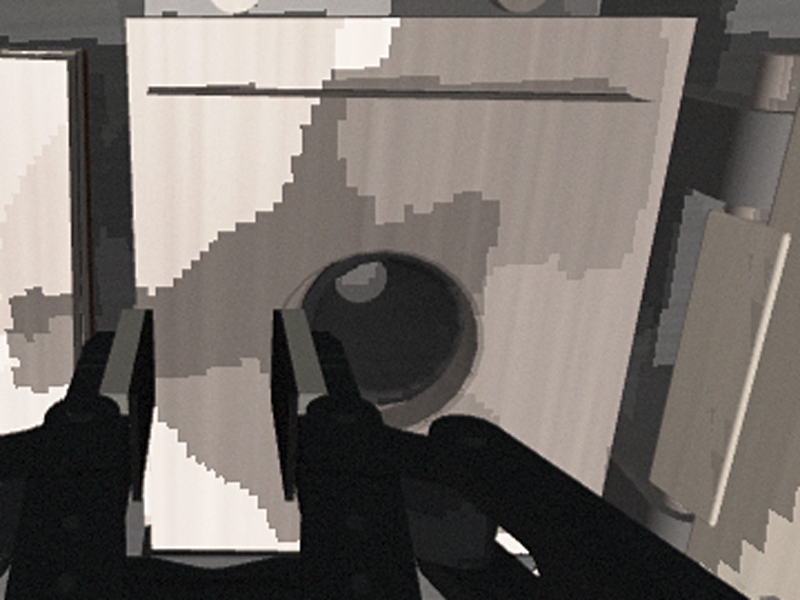

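The view shows the plate on the bed, with the seat (302–470, 252–405) visible through the hole. The plate's -x edge runs from (150,92) to (650,100) against the level bed edge at y=17, so it is about 0.9° off square.

```bash
cat > f.py <<'E'
from h import *
from scipy.optimize import least_squares
d=np.load('w4.npz');K,W=cam('wrist',(d['R'],d['t']));q=800/360
def fit(P,r,z):
    X=np.array([ray(K,W,np.array(p)/q+[180,120],z)[:2] for p in P])
    s=least_squares(lambda c:np.hypot(*(X-c).T)-r,X.mean(0));return s.x,(s.fun*1e3).round(1)
y=np.radians(-3.4);J=np.array([[np.cos(y),-np.sin(y)],[np.sin(y),np.cos(y)]])
E
python3 - <<'E'
from f import *
h=fit([(289,303),(300,285),(325,263),(365,248),(405,252),(440,270),(470,300),(482,340),(475,375),(455,405)],.0225,.055)
s=fit([(308,290),(303,320),(308,350),(325,380),(345,395),(365,403)],.017,.045)
print(h,s,J.T@(s[0]-h[0]))
v=cv2.resize(d['im'][225:315,300:420,::-1],(800,600),interpolation=cv2.INTER_CUBIC)
for rr,zz,cc,col in((.0225,.055,h[0],(0,255,0)),(.017,.045,s[0],(0,0,255))):
    for a in np.linspace(0,6.28,70):
        p=(proj(K,W,(cc[0]+rr*np.cos(a),cc[1]+rr*np.sin(a),zz))-[300,225])*6.667;cv2.circle(v,tuple(int(k) for k in p),2,col,-1)
cv2.imwrite('pics/w4c.png',v)
E
```

```text
(array([0.56398272, 0.03501466]), array([-0.2,  0.3,  0.8,  0.9,  0. , -0.9, -0.5,  0.2,  0.6,  1. ])) (array([0.56595359, 0.0362597 ]), array([ 2.1, -0.2, -1.4, -0.7,  0.4,  1.7])) [0.00189356 0.00135973]
```

View pics/w4c.png

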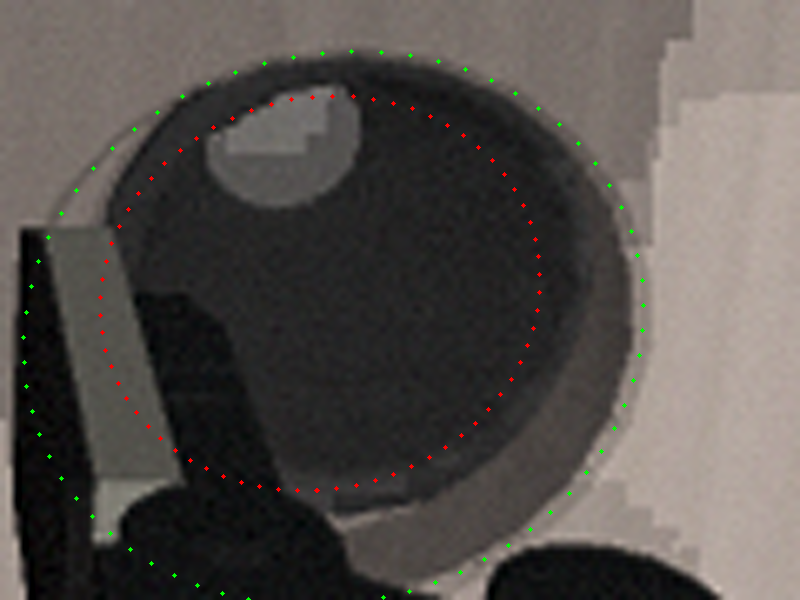

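```bash
python3 - <<'E'
from f import *
c=lambda P:[ray(K,W,np.array(p)/6.667+[300,225],.045)[:2] for p in P]
X=np.array(c([(180,105),(150,143),(125,180),(107,222),(305,500),(330,513),(400,505)]))
for r in (None,.0195,.02,.0205):
    s=least_squares((lambda v:np.hypot(*(X-v[:2]).T)-v[2]) if r is None else (lambda v:np.hypot(*(X-v[:2]).T)-r),[*X.mean(0),.018][:3 if r is None else 2])
    print(s.x,(s.fun*1e3).round(1),'jig delta mm',1e3*J.T@(s.x[:2]-[.56398,.03501]))
E
```

```text
[0.56397137 0.04018448 0.02087181] [ 0.  -0.2  0.   0.2 -0.5  0.4  0. ] jig delta mm [-0.31548999  5.16486399]
[0.56508607 0.03792267] [ 0.8  0.1 -0.1 -0.3 -0.6  0.5  0.7] jig delta mm [0.93137933 2.97314401]
[0.56466892 0.03877122] [ 0.5  0.  -0.  -0.1 -0.6  0.5  0.4] jig delta mm [0.46463957 3.79545448]
[0.56426415 0.03959198] [ 0.2 -0.1 -0.   0.  -0.5  0.4  0.2] jig delta mm [0.01191123 4.59076771]
```

Call:
{"method": "servo_tool", "body": {
  "motion": [
    [-0.0005,0.0015,0.001,-0.5,0.6],
    [-0.0005,0.0015,0.002,-1.0,0.6],
    [-0.0005,0.0015,0.0035,-1.0,0.6],
    [-0.0005,0.0005,0.0042,-1.0,0.6],
    [0,-0.001,0.0042,-1.0,0.6],
    [0,-0.002,0.0042,-1.0,0.6],
    [0,-0.003,0.0042,-1.0,0.6],
    [0,-0.003,0.0042,-1.0,0.6]
  ]
}}

```text
clock: 7.0
tcp_pos: [0.5652, 0.0037, 0.2243]
orientation: [-1.18, 1.229, 1.18]
contact_force: [-6.7, 0.9, 4.9]
grip_width: 0.026
```

```bash
python3 - <<'E'
from h import *
Rm,t,o=Rt();im=grab_frame('wrist');print(Rm.round(4),t,o['grip_width'],o['contact_force'],o['moment'])
np.savez('w5.npz',R=Rm,t=t,im=im)
# edge of plate (-x) slope: find dark line rows per column, and bed edge
g=cv2.cvtColor(im,cv2.COLOR_RGB2GRAY).astype(float)
gy=np.diff(cv2.GaussianBlur(g,(3,3),0),axis=0)
for rng in ((120,135),(145,175)):
    pts=[(u,rng[0]+np.argmax(np.abs(gy[rng[0]:rng[1],u]))) for u in range(250,480,6)]
    P=np.array(pts);k=np.polyfit(P[:,0],P[:,1],1);res=P[:,1]-np.polyval(k,P[:,0]);m=np.abs(res)<2;k=np.polyfit(P[m,0],P[m,1],1);print(np.degrees(np.arctan(k[0])),m.sum(),np.polyval(k,[250,480]))
E
```

```text
[[-4.000e-04 -9.992e-01  3.990e-02]
 [-9.000e-04  3.990e-02  9.992e-01]
 [-1.000e+00  4.000e-04 -9.000e-04]] [0.56519543 0.00374727 0.22425937] 0.026016935298449423 [-6.73186619  0.85032075  4.90745266] [0.08807221 1.59046389 0.31887125]
0.8736735863062265 39 [124.28717949 127.79460189]
2.0708943359604612 25 [158.10203517 166.41875976]
```

Call:
{"method": "servo_tool", "body": {
  "motion": [
    [0,0,0,0,0.2],
    [0,0,0,0,-0.15],
    [0,0,0,0,-0.15],
    [-0.02,0,0,0,-0.15],
    [-0.06,0,0.02,0,-0.15],
    [-0.08,0,0.036,-1,-0.15],
    [-0.08,0,0.036,-1,-0.15],
    [-0.08,0,0.036,-1,-0.15]
  ]
}}

```text
clock: 7.85
tcp_pos: [0.5668, 0.0399, 0.3045]
orientation: [-1.194, 1.219, 1.192]
contact_force: [-0.7, -0.3, 0.0]
grip_width: 0.0491
```

```bash
python3 - <<'E'
from h import *
Rm,t,o=Rt();im=grab_frame('wrist');print(Rm.round(4),t,o['qvel'].round(3))
np.savez('w6.npz',R=Rm,t=t,im=im)
cv2.imwrite('pics/w6.png',cv2.resize(im[90:300,120:400,::-1],(800,600),interpolation=cv2.INTER_CUBIC))
E
```

```text
[[ 1.100e-03 -9.998e-01  2.190e-02]
 [-7.000e-04  2.190e-02  9.998e-01]
 [-1.000e+00 -1.100e-03 -7.000e-04]] [0.56682587 0.03992438 0.30450114] [ 0.018  0.022  0.01   0.026  0.002 -0.001  0.002]
```

View pics/w6.png

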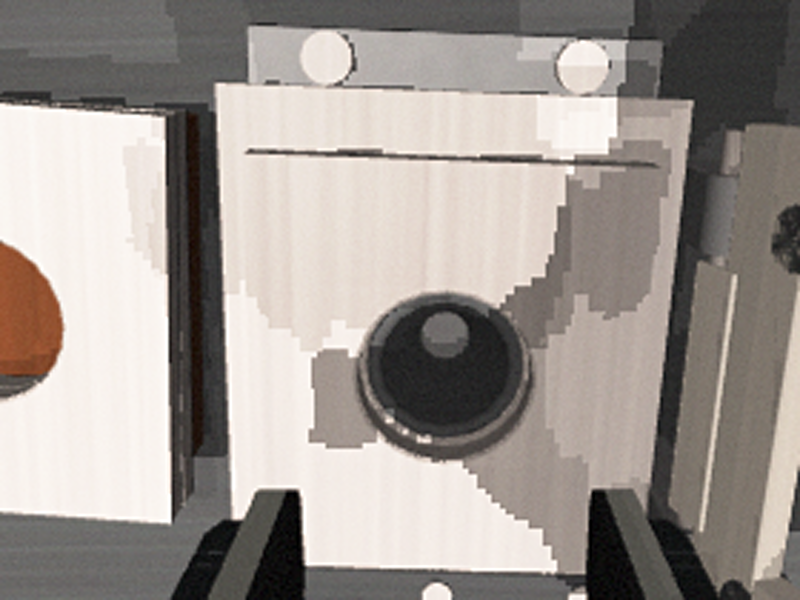

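The plate sits nearly square: its edge slopes 1.8° in the picture against 2.05° for the bed. It is also nearly centred, with the hole at x≈444 and the seat at x≈447.

```bash
python3 - <<'E'
from h import *
d=np.load('w6.npz');K,W=cam('wrist',(d['R'],d['t']));q=800/280
f=lambda p,z:ray(K,W,np.array(p)/q+[120,90],z)[:2]
a,b=f((217,84),.045),f((692,101),.045);yv=(b-a)/np.linalg.norm(b-a);xv=np.array([yv[1],-yv[0]]);m=(a+b)/2
S=m+.07*xv;print('bed w',np.linalg.norm(b-a),'yaw',np.degrees(np.arctan2(xv[1],xv[0])),'seat from bed',S)
jig=lambda w:1e3*np.array([(w-S)@xv,(w-S)@yv])
for p in((246,154),(658,166)):print('plate corner',jig(f(p,.055)))
print('hole',jig(f((444.5,376),.055)),'seat',jig(f((447,372),.045)),'seat world',f((447,372),.045))
p=f((305,567),.056),f((555,573),.056);print('fence face?',[jig(k) for k in p])
# target for pushing finger: 25 mm in -x of plate edge at seat y
print(d['R'].T@np.append(S+xv*(-.0545-.03)-d['t'][:2],0))
E
```

```text
bed w 0.11503547902252591 yaw -3.262720847649458 seat from bed [0.56554674 0.03960542]
plate corner [-54.58922594 -48.92391153]
plate corner [-55.15448611  48.55102751]
hole [-0.92204802 -0.1889889 ] seat [1.32111897 0.55588953] seat world [0.56689736 0.04008521]
fence face? [array([ 54.71993193, -36.1422493 ]), array([54.22031212, 31.78206539])]
[-9.37383203e-05  8.57197938e-02  2.61710292e-03]
```

Call:
{"method": "servo_tool", "body": {
  "motion": [
    [0,0.03,0.0026,0,1],
    [0,0.075,0.0026,1,1],
    [0,0.086,0.0026,2,1],
    [0.02,0.086,0.0026,2,1],
    [0.06,0.086,0.0026,2,1],
    [0.079,0.086,0.0026,2,1],
    [0.079,0.086,0.0026,2,1],
    [0.079,0.086,0.0026,2,1]
  ]
}}

```text
clock: 8.7
tcp_pos: [0.4806, 0.043, 0.2245]
orientation: [-1.166, 1.24, 1.166]
contact_force: [0.0, -0.1, 0.3]
grip_width: -0.0005
```

Call:
{"method": "servo_tool", "body": {
  "motion": [
    [0.002,-0.005,0,0,1],
    [0.002,-0.01,0,0,1],
    [0.002,-0.015,0,0,1],
    [0.002,-0.018,0,0,1],
    [0.002,-0.019,0,0,1],
    [0.002,-0.02,0,0,1]
  ]
}}

```text
clock: 9.3
tcp_pos: [0.5, 0.0418, 0.2223]
orientation: [-1.165, 1.241, 1.167]
contact_force: [-3.8, -0.6, 0.9]
grip_width: -0.0001
```

Call:
{"method": "servo_tool", "body": {
  "motion": [
    [0,-0.001,0,0,1],
    [0,-0.002,0,0,1],
    [0,-0.003,0,0,1],
    [0,-0.004,0,0,1],
    [0,-0.004,0,0,1]
  ]
}}

```text
clock: 9.8
tcp_pos: [0.5014, 0.0416, 0.2213]
orientation: [-1.163, 1.247, 1.173]
contact_force: [-9.5, 1.0, 3.6]
grip_width: -0.0
```

Call:
{"method": "servo_tool", "body": {
  "motion": [
    [0,0.012,0,0,1],
    [0,0.015,0,0,1],
    [-0.05,0.015,0,0,1],
    [-0.1,0.015,0,0,0],
    [-0.15,0.015,0,0,0],
    [-0.18,0.015,0.02,0,0],
    [-0.18,0.015,0.05,0,0],
    [-0.18,0.015,0.1,0,0]
  ]
}}

```text
clock: 10.6
tcp_pos: [0.4956, 0.1411, 0.4035]
orientation: [-1.16, 1.244, 1.165]
contact_force: [1.3, -0.3, -0.7]
grip_width: 0.0431
```

```bash
python3 - <<'E'
from h import *
from scipy.optimize import least_squares
Kt,Wt=cam('top');Ks,Ws=cam('side')
r=least_squares(lambda P:np.r_[proj(Kt,Wt,P)-[156.1,209.4],proj(Ks,Ws,P)-[208.5,142.5]],[.47,.32,.09]);print(r.x,r.fun)
c=[ray(Kt,Wt,(120+a/3.6,135+b/3.6),.038) for a,b in((30,229),(197,225),(198,327),(31,330))];print('block',np.array(c).round(4),np.mean(c,0))
Rm,t,o=Rt();print(Rm.round(4),t);print(Rm.T@(np.append(r.x[:2],.35)-t))
E
```

```text
[0.4783183  0.3351725  0.09602705] [ 0.41400179 -0.68370315 -0.9070944   0.05777046]
block [[0.5162 0.4333 0.038 ]
 [0.5173 0.3003 0.038 ]
 [0.4353 0.2987 0.038 ]
 [0.4352 0.4307 0.038 ]] [0.47600978 0.36577475 0.038     ]
[[-0.006  -0.9979  0.0647]
 [-0.0012  0.0647  0.9979]
 [-1.      0.0059 -0.0016]] [0.49556566 0.14109547 0.40348929]
[0.05336146 0.02945146 0.19263861]
```

Call:
{"method": "servo_tool", "body": {
  "motion": [
    [0,0.028,0.05,0,-0.4],
    [0,0.028,0.1,0,-0.4],
    [0.02,0.028,0.15,-2,-0.4],
    [0.06,0.028,0.192,-3,-0.4],
    [0.09,0.028,0.192,-3.5,-0.4],
    [0.09,0.028,0.192,-3.5,-0.4],
    [0.09,0.028,0.192,-3.5,-0.4],
    [0.09,0.028,0.192,-3.5,-0.4]
  ]
}}

```text
clock: 11.4
tcp_pos: [0.4808, 0.3333, 0.3154]
orientation: [-1.203, 1.214, 1.207]
contact_force: [-0.2, -0.2, -0.2]
grip_width: 0.06
```

```bash
python3 - <<'E'
from h import *
Rm,t,o=Rt();im=grab_frame('wrist');print(Rm.round(4),t,o['grip_width'])
np.savez('w7.npz',R=Rm,t=t,im=im)
K,W=cam('wrist',(Rm,t));v=im[:,:,::-1].copy()
for z in(.096,.065):
    for a in np.linspace(0,6.28,30):cv2.circle(v,tuple(int(k) for k in proj(K,W,(.477+.014*np.cos(a),.3355+.014*np.sin(a),z))),1,(0,255,0),-1)
cv2.imwrite('pics/w7.png',cv2.resize(v,(784,588),interpolation=cv2.INTER_CUBIC))
E
```

```text
[[-3.2e-03 -1.0e+00  6.2e-03]
 [ 1.0e-04  6.2e-03  1.0e+00]
 [-1.0e+00  3.2e-03  1.0e-04]] [0.48081578 0.33326485 0.31543484] 0.06000350530665952
```

View pics/w7.png

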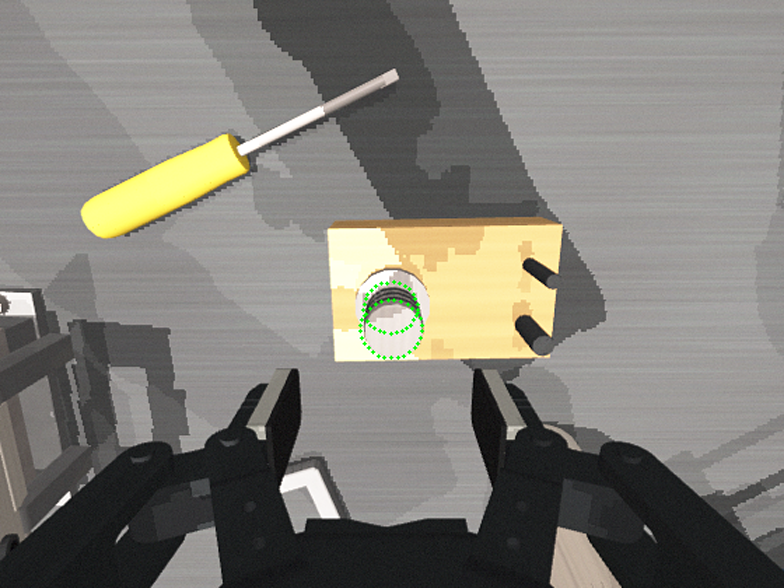

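The overlay matches the plug's handle top at (391,327), so plug position (0.477, 0.3355) is confirmed. I'll descend and grip.

Call:
{"method": "servo_tool", "body": {
  "motion": [
    [0.03,0.0036,0.0022,0,-0.4],
    [0.06,0.0036,0.0022,0,-0.4],
    [0.077,0.0036,0.0022,0,-0.4],
    [0.077,0.0036,0.0022,0,-0.4],
    [0.077,0.0036,0.0022,0,-0.4],
    [0.077,0.0036,0.0022,0,-0.4]
  ]
}}

```text
clock: 12.05
tcp_pos: [0.4779, 0.3357, 0.2408]
orientation: [-1.202, 1.21, 1.205]
contact_force: [-0.1, 0.1, 0.5]
grip_width: 0.0601
```

Call:
{"method": "servo_tool", "body": {
  "motion": [
    [0,0,0,0,0],
    [0,0,0,0,0.5],
    [0,0,0,0,0.6],
    [0,0,0,0,0.6],
    [0,0,0,0,0.6],
    [0,0,0,0,0.6]
  ],
  "force": 60
}}

```text
clock: 12.65
tcp_pos: [0.4785, 0.336, 0.2419]
orientation: [-1.202, 1.209, 1.205]
contact_force: [0.2, -0.9, 8.4]
grip_width: 0.0261
```

Call:
{"method": "servo_tool", "body": {
  "motion": [
    [-0.02,0,0,0,0.6],
    [-0.05,0,0,0,0.6],
    [-0.09,0,0,0,0.6],
    [-0.135,0,0,0,0.6],
    [-0.18,0,0,0,0.6],
    [-0.22,0,0,0,0.6],
    [-0.235,0,0,0,0.6],
    [-0.235,0,0,0,0.6]
  ]
}}

```text
clock: 13.45
tcp_pos: [0.4783, 0.335, 0.4791]
orientation: [-1.201, 1.204, 1.204]
contact_force: [-0.0, 0.7, -4.1]
grip_width: 0.0261
```

```bash
python3 - <<'E'
from h import *
Rm,t,o=Rt();im=grab_frame('wrist');print(Rm.round(4),t,o['grip_width'],o['contact_force'])
np.savez('w8.npz',R=Rm,t=t,im=im)
for S in [(.565,.0395,.47)]:print(Rm.T@(np.array(S)-t))
E
```

```text
[[ 0.0043 -1.      0.0072]
 [ 0.0069  0.0072  1.    ]
 [-1.     -0.0043  0.0069]] [0.47833329 0.33503188 0.4790877 ] 0.026120920273420077 [-0.03581504  0.69569932 -4.10877885]
[ 0.00743262 -0.08875676 -0.29495727]
```

Call:
{"method": "servo_tool", "body": {
  "motion": [
    [0,-0.01,-0.03,0,0.6],
    [0,-0.025,-0.08,0,0.6],
    [0,-0.04,-0.13,0,0.6],
    [0,-0.055,-0.18,0,0.6],
    [0,-0.07,-0.23,0,0.6],
    [0,-0.085,-0.275,0,0.6],
    [0,-0.0905,-0.2945,0,0.6],
    [0,-0.0905,-0.2945,0,0.6]
  ]
}}

```text
clock: 14.3
tcp_pos: [0.5663, 0.034, 0.473]
orientation: [-1.196, 1.218, 1.2]
contact_force: [-1.0, 1.1, -4.2]
grip_width: 0.0264
```

Call:
{"method": "servo_tool", "body": {
  "motion": [
    [0.03,0,0.005,0,0.6],
    [0.07,0,0.005,0,0.6],
    [0.11,0,0.005,0,0.6],
    [0.145,0,0.005,0,0.6],
    [0.16,0,0.005,0,0.6],
    [0.16,0,0.005,0,0.6],
    [0.16,0,0.005,0,0.6]
  ]
}}

```text
clock: 15.0
tcp_pos: [0.5656, 0.0395, 0.3122]
orientation: [-1.196, 1.22, 1.201]
contact_force: [0.2, 0.7, -2.9]
grip_width: 0.026
```

```bash
python3 - <<'E'
from h import *
Rm,t,o=Rt();im=grab_frame('wrist');print(Rm.round(4),t,o['grip_width'],o['contact_force'])
np.savez('w9.npz',R=Rm,t=t,im=im)
cv2.imwrite('pics/w9.png',im[:,:,::-1])
for S in [(.567,.040,.30)]:print(Rm.T@(np.array(S)-t))
E
```

```text
[[-4.500e-03 -9.999e-01  1.520e-02]
 [ 1.000e-04  1.520e-02  9.999e-01]
 [-1.000e+00  4.500e-03 -0.000e+00]] [0.56561538 0.03954241 0.31217508] 0.025950479430979338 [ 0.16545716  0.67870835 -2.8674489 ]
[ 0.01216876 -0.00143224  0.00047871]
```

Call:
{"method": "servo_tool", "body": {
  "motion": [
    [0.01,-0.0014,0.0005,0,0.6],
    [0.02,-0.0014,0.0005,0,0.6],
    [0.03,-0.0014,0.0005,0,0.6],
    [0.04,-0.0014,0.0005,0,0.6],
    [0.047,-0.0014,0.0005,0,0.6],
    [0.047,-0.0014,0.0005,0,0.6]
  ]
}}

```text
clock: 15.65
tcp_pos: [0.5669, 0.0399, 0.2648]
orientation: [-1.196, 1.22, 1.201]
contact_force: [0.1, 0.7, -4.7]
grip_width: 0.0266
```

Call:
{"method": "servo_tool", "body": {
  "motion": [
    [0.002,0,0,0,0.6],
    [0.004,0,0,0,0.6],
    [0.006,0,0,0,0.6],
    [0.008,0,0,0,0.6],
    [0.01,0,0,0,0.6],
    [0.01,0,0,0,0.6]
  ]
}}

```text
clock: 16.25
tcp_pos: [0.5667, 0.0399, 0.2546]
orientation: [-1.196, 1.22, 1.202]
contact_force: [0.3, 0.3, -3.3]
grip_width: 0.0265
```

Call:
{"method": "servo_tool", "body": {
  "motion": [
    [0.001,0,0,0,0.6],
    [0.002,0,0,0,0.6],
    [0.003,0,0,0,0.6],
    [0.004,0,0,0,0.6],
    [0.005,0,0,0,0.6],
    [0.006,0,0,0,0.6],
    [0.006,0,0,0,0.6]
  ]
}}

```text
clock: 16.95
tcp_pos: [0.5666, 0.0399, 0.2484]
orientation: [-1.196, 1.22, 1.202]
contact_force: [-0.3, -1.0, -3.8]
grip_width: 0.0263
```

Call:
{"method": "servo_tool", "body": {
  "motion": [
    [0.001,0,0,0,0.6],
    [0.002,0,0,0,0.6],
    [0.003,0,0,0,0.6],
    [0.004,0,0,0,0.6],
    [0.004,0,0,0,0.6]
  ]
}}

```text
clock: 17.45
tcp_pos: [0.5668, 0.0396, 0.2456]
orientation: [-1.195, 1.22, 1.201]
contact_force: [-4.6, -0.7, 8.3]
grip_width: 0.0263
```

Call:
{"method": "servo_tool", "body": {
  "motion": [
    [0,0.0007,0,0,0.6],
    [0.0005,0.001,0,0,0.6],
    [0.001,0.001,0,0,0.6],
    [0.0015,0.001,0,0,0.6],
    [0.0015,0.001,0,0,0.6]
  ]
}}

```text
clock: 17.95
tcp_pos: [0.5664, 0.0395, 0.2455]
orientation: [-1.195, 1.219, 1.2]
contact_force: [-4.3, 0.1, 12.8]
grip_width: 0.0259
```

Call:
{"method": "servo_tool", "body": {
  "motion": [
    [0,0,0,0,0.3],
    [0,0,0,0,-0.1],
    [0,0,0,0,-0.1],
    [-0.02,0,0,0,-0.1],
    [-0.04,0,0,0,-0.1],
    [-0.05,0,0,0,-0.1],
    [-0.05,0,0,0,1],
    [-0.05,0,0,0,1]
  ]
}}

```text
clock: 18.75
tcp_pos: [0.5664, 0.0395, 0.295]
orientation: [-1.195, 1.219, 1.201]
contact_force: [0.4, -0.4, -0.3]
grip_width: 0.0188
```

Call:
{"method": "servo_tool", "body": {
  "motion": [
    [0,0,0,0,1],
    [0.008,0,0,0,1],
    [0.014,0,0,0,1],
    [0.018,0,0,0,1],
    [0.021,0,0,0,1],
    [0.023,0,0,0,1],
    [0.023,0,0,0,1]
  ]
}}

```text
clock: 19.45
tcp_pos: [0.5665, 0.0395, 0.2721]
orientation: [-1.195, 1.219, 1.2]
contact_force: [-0.0, -0.0, -0.0]
grip_width: 0.0
```

Call:
{"method": "servo_tool", "body": {
  "motion": [
    [0.001,0,0,0,1],
    [0.002,0,0,0,1],
    [0.003,0,0,0,1],
    [0.003,0,0,0,1]
  ]
}}

```text
clock: 19.85
tcp_pos: [0.5673, 0.0394, 0.2717]
orientation: [-1.195, 1.216, 1.199]
contact_force: [-6.2, 0.1, 20.1]
grip_width: 0.0001
```

```bash
python3 - <<'E'
from h import *
from scipy.optimize import least_squares
d=np.load('w1.npz');K,W=cam('wrist',(d['R'],d['t']));S=np.array([.565,.0395]);y=np.radians(-3.3)
J=np.array([[np.cos(y),-np.sin(y)],[np.sin(y),np.cos(y)]])
def L(th,r,x,n):
    p=J@[x,.066-r*np.cos(th)+n*np.sin(th)]+S;return np.append(p,.060+r*np.sin(th)+n*np.cos(th))
# inner face corners of the frame outer edge (r=128) and tab end, s=.7
ob=[((714,474),.128,.066),((789,249),.128,-.066)]
for th in (1.6,1.7,1.8,1.9,2.0):print(th,proj(K,W,L(th,.128,.066,-.004))/.7,proj(K,W,L(th,.128,-.066,.004))/.7,proj(K,W,L(th,.142,0,0))/.7)
Rm,t,o=Rt();print(Rm.round(4),t)
E
```

```text
1.6 [638.88429267 508.710853  ] [725.27761123 246.31311237] [698.6709262  405.52132666]
1.7 [663.59617611 508.86503794] [753.16061613 247.23543849] [729.64653189 405.64802522]
1.8 [686.32634719 507.17780241] [777.66990016 247.59635387] [757.2967714  404.11191278]
1.9 [706.54772374 503.73919706] [798.25956662 247.40928272] [780.93292769 401.02329261]
2.0 [723.86119605 498.70482861] [814.602793   246.71132429] [800.10990916 396.55895923]
[[-9.000e-04 -9.999e-01  1.630e-02]
 [ 2.100e-03  1.630e-02  9.999e-01]
 [-1.000e+00  9.000e-04  2.100e-03]] [0.56728409 0.03941247 0.27169169]
```

Call:
{"method": "servo_tool", "body": {
  "motion": [
    [-0.045,0,0,0,1],
    [-0.09,0,0,0,1],
    [-0.135,0,0,0,1],
    [-0.15,0,0.02,0,1],
    [-0.15,-0.001,0.065,0,1],
    [-0.15,-0.003,0.11,0,1],
    [-0.15,-0.004,0.15,0,1],
    [-0.15,-0.004,0.15,0,1]
  ]
}}

```text
clock: 20.65
tcp_pos: [0.5728, 0.1965, 0.4216]
orientation: [-1.2, 1.209, 1.208]
contact_force: [0.1, -0.3, 0.3]
grip_width: -0.0
```

Call:
{"method": "servo_tool", "body": {
  "motion": [
    [-0.0,0,0.0,0,1],
    [0.04,0,0.003,0,1],
    [0.078,0,0.003,0,1],
    [0.078,0,0.003,0,1],
    [0.078,0,0,0,1],
    [0.078,0,-0.008,0,1]
  ]
}}

```text
clock: 21.25
tcp_pos: [0.5735, 0.1888, 0.3457]
orientation: [-1.2, 1.206, 1.207]
contact_force: [-0.5, 0.6, 0.9]
grip_width: 0.0002
```

```bash
cat > leaf.py <<'E'
from h import *
import sys
S=np.array([.565,.0395]);y=np.radians(-3.3);J=np.array([[np.cos(y),-np.sin(y)],[np.sin(y),np.cos(y)]])
def tgt(deg):
    th=np.radians(deg);r=np.interp(deg,[0,5,45],[130,130,118]);
    yc=66-r*np.cos(th)+4*np.sin(th)+15;z=60+r*np.sin(th)+4*np.cos(th)
    if deg>90: z=178
    return np.append(S+J@[0,yc/1e3],z/1e3+.173)
if __name__=='__main__':
    Rm,t,o=Rt();print(t,o['contact_force'])
    for a in sys.argv[1:]:print(a,(Rm.T@(tgt(float(a))-t)).round(3))
E
python3 leaf.py 105 98 90 82 75 67 60
```

```text
[0.57349366 0.18877991 0.3457034 ] [-0.54684024  0.61908689  0.93495285]
105 [-0.006  0.002 -0.034]
98 [-0.006  0.002 -0.048]
90 [-0.006  0.003 -0.064]
82 [-0.005  0.004 -0.081]
75 [-0.003  0.005 -0.095]
67 [ 0.002  0.006 -0.111]
60 [ 0.008  0.006 -0.124]
```

Call:
{"method": "servo_tool", "body": {
  "motion": [
    [-0.003,0.001,-0.015,0,1],
    [-0.006,0.002,-0.034,0,1],
    [-0.006,0.002,-0.048,0,1],
    [-0.006,0.003,-0.064,0,1],
    [-0.005,0.004,-0.081,0,1],
    [-0.003,0.005,-0.095,0,1],
    [0.002,0.006,-0.111,0,1],
    [0.008,0.006,-0.124,0,1]
  ]
}}

```text
clock: 22.05
tcp_pos: [0.5664, 0.0631, 0.3362]
orientation: [-1.2, 1.207, 1.206]
contact_force: [-0.0, 0.7, 1.7]
grip_width: 0.0
```

```bash
python3 leaf.py 60 52 45 37 30 22 15 10 5; python3 - <<'E'
from h import *
cv2.imwrite('pics/s1.png',grab_frame('side')[:,:,::-1])
E
```

```text
[0.56639438 0.06306904 0.33624551] [-0.03249246  0.74044999  1.71998469]
60 [-0.001 -0.     0.002]
52 [ 0.008  0.001 -0.012]
45 [ 0.017  0.001 -0.023]
37 [ 0.027  0.002 -0.036]
30 [ 0.038  0.002 -0.047]
22 [ 0.052  0.003 -0.057]
15 [ 0.066  0.003 -0.065]
10 [ 0.077  0.004 -0.069]
5 [ 0.087  0.004 -0.072]
```

Call:
{"method": "servo_tool", "body": {
  "motion": [
    [0.004,0,-0.006,0,1],
    [0.008,0.001,-0.012,0,1],
    [0.017,0.001,-0.023,0,1],
    [0.027,0.002,-0.036,0,1],
    [0.038,0.002,-0.047,0,1],
    [0.045,0.003,-0.052,0,1],
    [0.052,0.003,-0.057,0,1]
  ]
}}

```text
clock: 22.8
tcp_pos: [0.5621, 0.0032, 0.2818]
orientation: [-1.197, 1.212, 1.205]
contact_force: [-0.6, 1.1, 0.7]
grip_width: 0.0002
```

```bash
python3 leaf.py 22 15 10 5 2 0
```

```text
[0.56205125 0.00318324 0.28178362] [-0.57041006  1.14343692  0.67686571]
22 [-0.002 -0.001  0.003]
15 [ 0.012 -0.001 -0.004]
10 [ 0.022 -0.001 -0.009]
5 [ 0.033 -0.    -0.012]
2 [ 0.04  -0.    -0.013]
0 [ 0.045 -0.    -0.013]
```

Call:
{"method": "servo_tool", "body": {
  "motion": [
    [0.005,-0.001,-0.003,0,1],
    [0.012,-0.001,-0.006,0,1],
    [0.022,-0.001,-0.009,0,1],
    [0.033,0,-0.012,0,1],
    [0.037,0,-0.013,0,1],
    [0.04,0,-0.013,0,1]
  ]
}}

```text
clock: 23.4
tcp_pos: [0.5616, -0.01, 0.241]
orientation: [-1.197, 1.214, 1.206]
contact_force: [0.1, -0.5, 0.8]
grip_width: 0.0003
```

Call:
{"method": "servo_tool", "body": {
  "motion": [
    [0.002,0,-0.001,0,1],
    [0.004,0,-0.001,0,1],
    [0.006,0,-0.001,0,1],
    [0.006,0,-0.001,0,1]
  ]
}}

```text
clock: 23.8
tcp_pos: [0.5617, -0.0112, 0.2373]
orientation: [-1.196, 1.213, 1.206]
contact_force: [-8.1, 0.5, 22.9]
grip_width: 0.0003
```

Call:
{"method": "servo_tool", "body": {
  "motion": [
    [-0.03,0,0,0,1],
    [-0.08,0,0,0,1],
    [-0.13,0,0,0,1],
    [-0.17,0,0.03,0,1],
    [-0.17,0.02,0.08,0,1],
    [-0.17,0.04,0.13,0,1],
    [-0.17,0.05,0.18,0,1],
    [-0.17,0.05,0.22,0,1]
  ]
}}

```text
clock: 24.6
tcp_pos: [0.5131, 0.2101, 0.4091]
orientation: [-1.196, 1.212, 1.206]
contact_force: [2.2, 0.2, -0.0]
grip_width: -0.0
```

Call:
{"method": "servo_tool", "body": {
  "motion": [
    [0,0,0.04,0,1],
    [0,0,0.08,0,1],
    [0,0,0.12,0,1],
    [0,0,0.12,0,1],
    [0,0,0.12,0,1]
  ]
}}

```text
clock: 25.1
tcp_pos: [0.514, 0.331, 0.4094]
orientation: [-1.198, 1.212, 1.207]
contact_force: [0.3, -0.2, -0.0]
grip_width: -0.0004
```

```bash
python3 - <<'E'
from h import *
a=grab_frame('top')[:,:,::-1];b=grab_frame('side')[:,:,::-1]
v=np.zeros((600,800,3),np.uint8)
v[:336,:]=cv2.resize(a[140:224,150:350],(800,336),interpolation=cv2.INTER_CUBIC)
v[340:600,:400]=cv2.resize(b[140:257,195:375],(400,260),interpolation=cv2.INTER_CUBIC)
v[340:600,400:747]=cv2.resize(b,(347,260))
cv2.imwrite('pics/fin.png',v)
# shift check of stack region vs start
t0=cv2.imread('pics/top0.png');
K,W=cam('top')
for nm,im in(('t0',t0),('now',a)):
    g=cv2.cvtColor(np.ascontiguousarray(im),cv2.COLOR_BGR2GRAY)[155:215,286:335]
    m=(g>130).astype(np.uint8);c=max(cv2.findContours(m,0,2)[0],key=cv2.contourArea);r=cv2.minAreaRect(c);print(nm,r,ray(K,W,np.array(r[0])+[286,155],.057 if nm=='t0' else .047))
E
```

```text
t0 ((20.842918395996094, 29.35619354248047), (35.78722381591797, 38.64753723144531), 3.814074993133545) [ 0.54641752 -0.08087335  0.057     ]
now ((18.43400764465332, 25.923856735229492), (40.18333435058594, 45.24187469482422), 4.085616588592529) [ 0.5583824  -0.07490692  0.047     ]
```

View pics/fin.png

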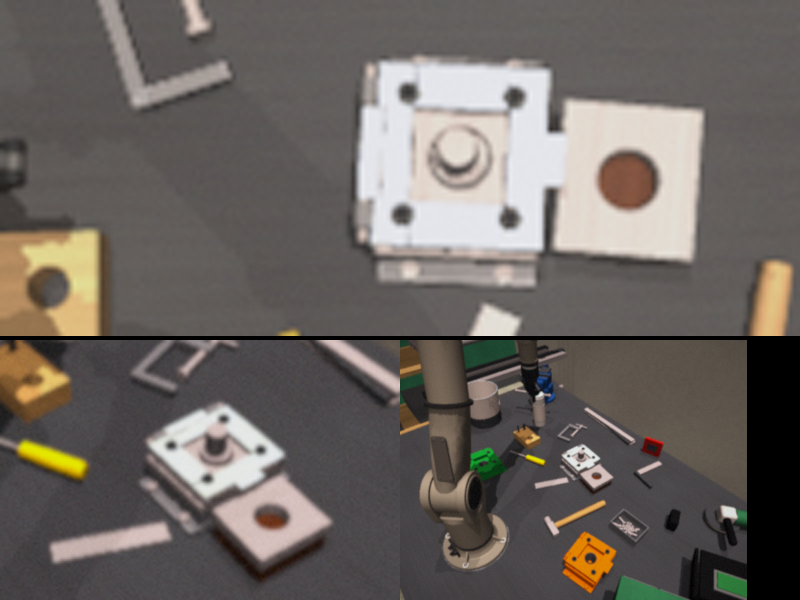

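The final view shows the leaf lying closed over the jig, with its tab at about (555,158). The plug stands upright in the window at (460,155), and the stack's hole at (628,180) maps back to its first position.

```bash
python3 -c "
from bench import *
print(hand_in())"
```

```text
the job is handed in; nothing more can be done
None
```

The jig is loaded and the job is handed in at about 25 s on the robot's clock, against the 72 s limit.

**What I did**
- **Plate:** I gripped the top plate by the web between its hole and its near edge. I slid it flat onto the bed, lowered it 2 mm, and then pushed it square against the fence with the closed fingers.
- **Plug:** I lifted the plug out of the block and lowered it in small steps through the plate's hole into the seat.
- **Leaf:** I swung the leaf down from the outside and pressed it onto its stop.

**What the last checks showed**
- **Plate position:** before the fence push, the hole was within about 0.6 mm of the seat along the fence and the plate was 0.2–0.3° off square. The push then met firm resistance at about 9.5 N. I did not measure the plate again after that push.
- **Plug home:** pressing on the handle top with about 20 N stopped the tool at 0.2717 m. Fully home works out to 0.2715 m.
- **Leaf closed:** the fingertips met a hard stop 64 mm above the bench (23 N), which is the height of the closed leaf's upper face. The final pictures show it flat, with the plug standing in the window.
- **Stack and bench:** the middle plate's hole lay within about 1 mm of where the top plate's hole had been. In the last picture the stack and other items look unmoved.

**Check that failed:** my automatic comparison of the stack's position at the end was not usable, because its outline merged with the leaf's tab. I relied on the hole position instead.

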